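# Clear the tools off the cylinder head and set its rocker cover on

## Task

Close up the cylinder head: first clear the three tools left on it (the spanner and the feeler gauge lying across it, and the spark-plug socket standing in its cam well) into the black tool tray. Then lower the red rocker cover gently onto the head, with the black filler cap at the end where the cam sprocket is, lying flat on the gasket face with all three bolt holes lined up with the threaded holes, ready for its bolts. Do not push about or knock over the other things on the bench.

Things in the scene. Friction and masses are not known exactly. Their poses are not given: they have to be found in the camera images.
- head: bare aluminium cylinder head, fixed on two wooden blocks, lying in any direction; 210 long (its x) by 104 wide (its y), the flat gasket face on top 115 above the bench. Origin: centre of its underside on the bench, x along its length towards the cam-sprocket (chain) end, z up. Three ears of radius 12 stand out at its bolt holes
- head_face (a point): centre of the gasket face, 115 above the bench; axes as the head's. Round it is the open cam well, 182 x 80 and 42 deep; rims 12 wide along the sides, 14 at the ends. Camshaft and bearing caps fill the y < 0 half of the well up to 16 below the face (sprocket, at x 70 to 77, up to 8 below); the y > 0 half is an open trough
- head_hole1 (a point): mouth of a threaded bolt hole (6 across) in the head's face, at the sprocket end, 70 along x and +60 along y from the middle
- head_hole2 (a point): the other threaded hole at the sprocket end, 70 along x and -60 along y from the middle
- head_hole3 (a point): the single threaded hole at the other end, -112 along x, on the middle line
- cover: red metal rocker cover, about 0.55 kg, standing on its flange on the bench, in any direction. Origin: centre of its flat underside, x towards the black filler cap, z up. Flange 210 (x) x 104 (y) x 8; on it a flat-sided dome 160 (x) x 56 (y), top 50 above the underside; filler cap 34 across at x = 50, up to 65 high. It matches the head: in place its origin is at head_face with the same axes
- cover_hole1 (a point): centre, on the underside, of the cover's bolt hole (13 across, in a 24 square ear) that belongs over head_hole1 (filler-cap end, x 70, y 60)
- cover_hole2 (a point): the same for head_hole2 (filler-cap end, x 70, y -60)
- cover_hole3 (a point): the same for head_hole3 (single ear at the other end, x -112, y 0)
- spanner: bright steel spanner lying flat across the head's two side rims, roughly at right angles to the head's length, towards one end of the well; 160 long, shank 13 wide, ends 24 to 25 wide, 7 thick, 70 g. Origin: middle of its underside, x along it towards the ring end
- gauge: dark steel feeler gauge, closed, lying flat across the head's side rims towards the other end of the well; bar 125 long (x), 16 wide, 11 thick, 90 g. Origin: middle of its underside
- socket: steel spark-plug socket with a blue band standing upright on the floor of the well's open trough, between spanner and gauge: cylinder 22 across, 65 tall, 110 g; its top stands 23 above the gasket face. Origin: centre of its underside
- socket_mid (a point): middle of the socket, 32.5 above its underside
- tray: black plastic open tool tray, fixed; 260 (x) x 190 (y) x 38 high outside, walls and floor 4. Origin: centre of its underside
- tray_in (a point): centre of the tray's inner floor, 4 above the bench; x along its 252 inner length, y along its 182 inner width
- ratchet: ratchet handle lying in the tray along its length, about 60 from the middle on the y < 0 side (tray axes); 161 long, 32 wide, up to 34 high at its head (+x end). Origin: on its underside near mid-length. To be left where it is
- spray_can: bystander: spray can, 66 across, 190 tall, upright. Origin: its base
- mug: bystander: white mug, 80 across, 95 tall. Origin: its base
- oil_filter: bystander: white oil filter, 76 across, 80 tall, upright. Origin: its base
- piston: bystander: piston, 72 across, 60 tall, upright. Origin: its base
- parts_box: bystander: yellow spare-part box 150 x 90 x 60. Origin: centre of its base
- screwdriver: bystander: screwdriver lying on the bench, 200 long. Origin: middle of its underside

How it is judged (in metres and radians):
On the way, in this order (a step that is already met when the one before it is completed fails the run):
1. the spanner, the feeler gauge and the socket all lie in the tray, released (x of spanner in the frame of tray_in between -0.122 and 0.122 m and y of spanner in the frame of tray_in between -0.087 and 0.087 m and z of each of spanner, gauge, socket_mid in the frame of tray_in below 0.045 m and x of gauge in the frame of tray_in between -0.122 and 0.122 m and y of gauge in the frame of tray_in between -0.087 and 0.087 m and x of socket_mid in the frame of tray_in between -0.122 and 0.122 m and y of socket_mid in the frame of tray_in between -0.087 and 0.087 m and contact force between the fingers and spanner below 0.1 N and contact force between the fingers and gauge below 0.1 N and contact force between the fingers and socket below 0.1 N), for 0.2 s.
2. the rocker cover sits flat on the head's face, its holes over the threaded holes (horizontal distance between cover_hole1 and head_hole1 below 0.004 m and horizontal distance between cover_hole2 and head_hole2 below 0.004 m and horizontal distance between cover_hole3 and head_hole3 below 0.004 m and z of cover in the frame of head_face between -0.003 and 0.003 m and angle between cover's own z axis and vertical below 0.03 rad), for 0.2 s.
At the end, for the whole second after the job is handed in: The three tools lie in the tray (middles inside its walls, under 45 mm above its floor); the cover rests on the gasket face (within 3 mm in height, 0.03 rad of level), each bolt hole within 4 mm of its own threaded hole, filler cap at the sprocket end; all at rest (all of step 2 and x of spanner in the frame of tray_in between -0.122 and 0.122 m and y of spanner in the frame of tray_in between -0.087 and 0.087 m and z of each of spanner, gauge, socket_mid in the frame of tray_in below 0.045 m and x of gauge in the frame of tray_in between -0.122 and 0.122 m and y of gauge in the frame of tray_in between -0.087 and 0.087 m and x of socket_mid in the frame of tray_in between -0.122 and 0.122 m and y of socket_mid in the frame of tray_in between -0.087 and 0.087 m and linear speed of each of spanner, gauge, socket, cover below 0.02 m/s); the robot touches nothing.
It fails at once if the cover is slammed on the head (contact over 80 N) (contact force between cover and head above 80 N).
It fails at once if another thing on the bench is pushed about (can, mug, filter, piston, box or screwdriver more than 30 mm, the ratchet in the tray more than 40 mm) (distance of any of spray_can, mug, oil_filter, piston, parts_box, screwdriver from where it was at the start of the episode above 0.03 m or distance of ratchet from where it was at the start of the episode above 0.04 m).
It fails at once if the cover is let fall (moving faster than 0.35 m/s with the fingers off it) (contact force between the fingers and cover below 0.1 N and linear speed of cover above 0.35 m/s).
It fails at once if the can, mug, filter or piston is knocked over (angle between any of spray_can, mug, oil_filter, piston's own z axis and vertical above 0.5 rad).
It also fails if it takes over 72 s, if anything falls off the work surface, if the arm or the gripper's body presses on something with over 40 N, if the wrist force passes 120 N, or if a joint passes its speed limit or range.

## Robot

A 6-joint arm with a two-finger parallel gripper is mounted at the origin on the work surface. World frame = base frame: x ahead of the robot, y to its left, z up, the work surface at z = 0. Lengths are in mm, angles in rad, forces in N, time in s.
With the tool pointing down it reaches from about 400 to 925 mm from the base axis. Payload 12.5 kg.
Tool frame: the origin (TCP) lies midway between the tips of the shut fingers; the grasp point (between the pads) lies 19 mm behind it; z points along the fingers, y is the line along which they close (so a half turn about z gives the same grasp; the last joint's range is limited). The gripper opens to 95 mm and grips with 3 to 60 N. Pads are 20 mm wide; open, the fingers measure 119 mm over their backs; the gripper's body (75 mm by 180 mm) begins 59 mm behind the grasp point.
Start: joints at [1.002, 0.491, 1.559, -0, 1.092, -0.106], TCP at [279.022, 559.28, 214.661] pointing down, gripper open.
Joint ranges: [-3.1, 3.1], [-0.84, 2.19], [0.05, 2.79], [-1.13, 4.28], [0.06, 2.93], [-2.69, 2.69]. Speed limits (rad/s): [2.22, 2.22, 2.79, 3.14, 3.14, 3.14].

## Interface

Orientations are given as [roll, pitch, yaw] about the fixed x, y, z axes, in that order (R = Rz(yaw) Ry(pitch) Rx(roll)).
In Python, from cell import env gives the robot as it stands.
- The arm moves only by the shell command python3 -m inch 'ROWS'. ROWS is JSON, a list of rows, each a list of 7 numbers: the turn, a rotation vector about the tool's x, y, z in rad, then the shift along the tool's x, y, z in cm, then the closure, from -1 (fully open) to 1 (shut). A call has 1 to 20 rows; each row shifts and turns the commanded pose from where the row before left it, along the tool's axes as they then stand; what a row does not reach is not made up. A row lasts 1/8 s, in which the tool goes at most 62.5 mm and 10.7 degrees, less where a joint would pass 70% of its speed; a pose out of reach is approached as far as the arm can. A call with a gripper value outside its range is refused whole. The fingers move at their own pace and stop on an object; the grip force is fixed at half the most. Time passes only in rows, so rows that do not move let the fingers close. It gives the time, the measured TCP pose, the force, the opening and the grip force at its end, in the units of the state.
- env.state(): the state, without advancing time (a new reading comes with each control period).
- env.read_camera(name): name is "scene" or "top" or "wrist"; returns a dict with "img" (400x640x3 uint8, red, green, blue), "depth" (400x640 float32, mm along the optical axis (not along the pixel's ray), 0 where there is no reading), "fx", "fy", "cx", "cy" (pixels), "position" and "orientation" of the camera in the world. Camera axes: x right, y down, z forward; pixel columns grow to the right and rows downward; lengths in mm; the calibration is good to about 2 mm. A picture is of the moment at which its call begins.
- env.job_done(): hands the job in; it is judged then, once.
Trained networks look in a picture, given as the dict that the camera call returned (one of the last four; its "shot" number tells which), for a name from the list of things; names that differ only in an ending like _2 or _b are one class to them, and where a whole thing is asked for, a point or a joint stands for the part that bears it (a point fixed in the world has none). Each returns a list of dicts, best first, with "score" (0 to 1); they miss things now and then, are a little off and sometimes report something else, mostly with a low value. They report only what shows in the picture. A call takes as long as a camera call.
- env.find_in(picture, target): "centre" ([x, y, z] in mm, in the coordinates of the camera as it stood for that picture, good to about 4 mm: the middle of the surface that is visible of it).
- env.trace(picture, target): "mask" (400x640 bool, what is visible of it).
The state is a dict: "t": time; "joints": joint angles; "qvel": joint speeds; "tau": joint torques, N m; "eef_pos": TCP position; "tcp_rot": TCP orientation; "ft_force": force on the tool from outside, world axes, zero at the start; "moment": the same for the moment, N m; "opening": opening from 0.0 (shut) to 1.0 (fully open); "grip_force": force on a finger pad.
Only numpy, scipy, OpenCV 4.12 (cv2) and the standard library are available. Lean on these libraries where they do the work, as an engineer would, in place of code of your own. Each camera call takes 0.05 s, during which the arm holds its last target. There are 200 camera calls.

## Working session

There is one attempt and no reset: what is moved stays moved. The work goes in short steps, Python scripts to look and compute and a shell command to move; the robot and the scene stay as the last step left them, time stands still between calls to the robot, and variables do not carry over. Pictures are saved under pics/ and viewed, at most 10 in all, crops included, and the job is handed in when it is done.

```bash
ls; mkdir -p pics; cat > h.py <<'E'
import numpy as np, cv2
from scipy.spatial.transform import Rotation as R
from cell import env
def T(p):
    o=np.array(p["orientation"],float)
    M=R.from_euler('xyz',o).as_matrix() if o.size==3 else (o if o.shape==(3,3) else R.from_quat(o).as_matrix())
    return M,np.array(p["position"],float)
def w(p,c):
    M,t=T(p); return M@np.array(c)+t
def cloud(p):
    d=p["depth"]; v,u=np.mgrid[:400,:640]
    C=np.stack([(u-p["cx"])/p["fx"]*d,(v-p["cy"])/p["fy"]*d,d],-1)
    M,t=T(p); return C@M.T+t
def save(p,n): cv2.imwrite(n,cv2.cvtColor(p["img"],cv2.COLOR_RGB2BGR))
def rect(P,m,zlo,zhi):
    q=P[m&(P[...,2]>zlo)&(P[...,2]<zhi)]
    r=cv2.minAreaRect(q[:,:2].astype(np.float32)); return r,len(q),np.median(q[:,2])
E
python3 - <<'E'
from h import *
print(env.state())
for n in ["top","scene"]:
    p=env.read_camera(n); save(p,f"pics/{n}0.png"); P=cloud(p)
    print(n,p["position"],p["orientation"],p["fx"])
    for t in "head cover spanner gauge socket tray ratchet spray_can mug oil_filter piston parts_box screwdriver".split():
        a=env.trace(p,t); f=env.find_in(p,t)
        s=''
        if a and a[0]["mask"].sum()>20:
            m=a[0]["mask"]&(p["depth"]>0); q=P[m]; z=np.median(q[:,2]); r=cv2.minAreaRect(q[:,:2].astype(np.float32)); s=(round(a[0]["score"],2),int(m.sum()),np.round(q.mean(0)),np.round(r[0]),np.round(r[1]),round(r[2],1),np.round(np.percentile(q[:,2],[5,95])))
        print(t,[ (round(x["score"],2),np.round(w(p,x["centre"]))) for x in f[:2]],s)
E
```

```text
pics
{'t': 0.0, 'joints': array([ 1.00240195e+00,  4.91534696e-01,  1.55946283e+00, -1.69622975e-05,
        1.09170559e+00, -1.05615081e-01]), 'qvel': array([ 0.00045288,  0.00020601,  0.0005797 ,  0.00091741, -0.00074277,
       -0.00172514]), 'tau': array([ 7.80684186e-04, -6.12633634e+01, -2.58186400e+01,  6.93103625e-02,
        4.80963592e-02, -7.99474287e-05]), 'eef_pos': array([278.87778596, 559.04911144, 214.0725904 ]), 'tcp_rot': array([-3.14048679e+00, -1.02103517e-04,  2.67882113e+00]), 'ft_force': array([0.80601474, 0.08092633, 0.68899318]), 'moment': array([ 0.00710643, -0.02276483, -0.03865502]), 'grip_force': 0.0, 'opening': 1.001589952874362}
top [ 325.619463     25.60066613 1435.33280464] [-2.97989775 -0.01115145 -1.59461331] 382.38259390987577
head [(0.91, array([574.,   7.,  93.])), (0.15, array([568., -17., 140.]))] (0.7, 3484, array([482., 300.,   7.]), array([487., 292.]), array([269., 191.]), 5.5, array([-1., 36.]))
cover [(0.7, array([ 499., -302.,    5.]))] (0.66, 1521, array([ 508., -305.,   27.]), array([ 521., -310.]), array([122., 224.]), 48.1, array([ 3
[... 3452 characters left out ...]
380., -111.,   73.])), (0.23, array([371.,  73.,  60.]))] (0.65, 613, array([ 375., -107.,   63.]), array([355., -78.]), array([ 75., 123.]), 27.3, array([14., 82.]))
piston [(0.92, array([371.,  76.,  62.])), (0.63, array([531., 511.,  60.]))] (0.8, 490, array([370.,  75.,  46.]), array([350.,  82.]), array([97., 76.]), 11.2, array([ 4., 63.]))
parts_box [(0.72, array([529., 509.,  54.])), (0.49, array([ 517., -543.,   22.]))] (0.56, 1211, array([527., 518.,  46.]), array([510., 561.]), array([166., 164.]), 14.2, array([ 2., 63.]))
screwdriver [(0.84, array([ 514., -544.,   23.]))] (0.76, 494, array([ 517., -542.,   20.]), array([ 544., -535.]), array([194.,  28.]), 14.0, array([ 2., 27.]))
```

```bash
python3 - <<'E'
import cv2
a=cv2.imread('pics/top0.png'); b=cv2.resize(a[60:340,120:520],None,fx=2,fy=2,interpolation=cv2.INTER_CUBIC); cv2.imwrite('pics/top0c.png',b)
E
```

```text
(no output)
```

View pics/top0c.png

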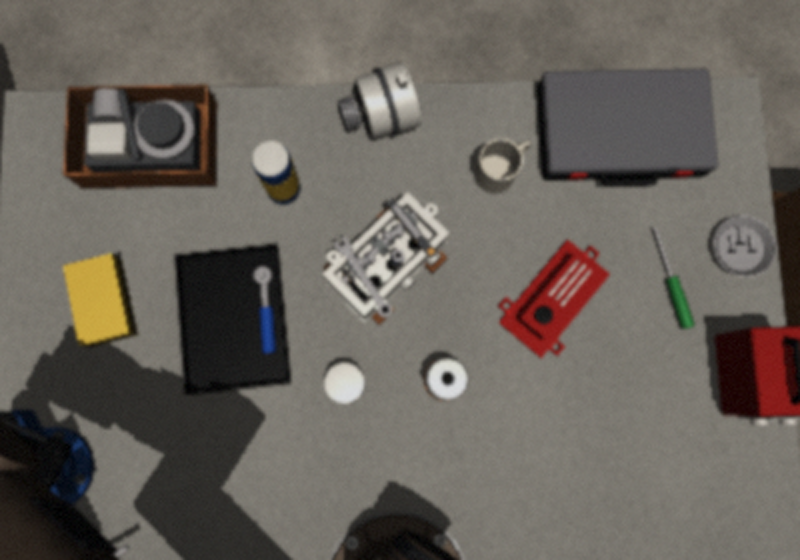

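The top view shows the head at about (385,255), with its two-ear (sprocket) end at lower left and its single ear at (432,210). The cover is at (553,298), its cap also at lower left (543,315). The tray is at (233,318), with the ratchet on its right side. Next I go over the head for a wrist view.

```bash
python3 -m inch '[[0,0,0.178,0,0,-2,-1],[0,0,0.178,0,0,-2,-1],[0,0,0.178,0,0,-2,-1],[0,0,0.178,0,0,-2,-1],[0,0,0.178,0,0,-2,-1],[0,0,0.178,0,0,-2,-1],[0,0,0.178,0,0,-2,-1],[0,0,0.178,0,0,-2,-1],[0,0,0.178,0,0,-2,-1],[0,0,0.178,0,0,-2,-1],[0,0,0.178,0,0,-2,-1],[0,0,0.178,0,0,-2,-1],[0,0,0,-0.4,5.2,0,-1],[0,0,0,-0.4,5.2,0,-1],[0,0,0,-0.4,5.2,0,-1],[0,0,0,-0.4,5.2,0,-1],[0,0,0,-0.4,5.2,0,-1],[0,0,0,-0.4,5.2,0,-1],[0,0,0,-0.4,5.2,0,-1],[0,0,0,-0.4,5.2,0,-1]]'
python3 -m inch '[[0,0,0,-0.4,5.2,0,-1],[0,0,0,-0.4,5.2,0,-1],[0,0,0,-0.4,5.2,0,-1],[0,0,0,-0.4,5.2,0,-1],[0,0,0,0,0,0,-1]]'
python3 - <<'E'
from h import *
s=env.state(); print(s["t"],s["eef_pos"],s["tcp_rot"],s["joints"])
p=env.read_camera("wrist"); save(p,"pics/w1.png"); print(p["position"],p["orientation"],p["fx"])
np.savez("w1.npz",**{k:p[k] for k in ["img","depth","fx","fy","cx","cy","position","orientation"]})
P=cloud(p)
for t in "head spanner gauge socket".split():
    a=env.trace(p,t); f=env.find_in(p,t)
    for x in a[:2]:
        m=x["mask"]&(p["depth"]>0); q=P[m]; r=cv2.minAreaRect(q[:,:2].astype(np.float32)); print(t,round(x["score"],2),m.sum(),np.round(q.mean(0)),np.round(r[0]),np.round(r[1]),round(r[2],1),np.round(np.percentile(q[:,2],[5,95])))
    print(t,[ (round(x["score"],2),np.round(w(p,x["centre"]))) for x in f[:2]])
E
```

```text
t: 5.2
eef_pos: [466.9, 184.9, 454.8]
tcp_rot: [3.142, -0.001, 0.543]
ft_force: [1.0, -0.0, 0.3]
opening: 0.994
grip_force: 0.0
t: 5.82
eef_pos: [561.2, -2.6, 453.6]
tcp_rot: [-3.141, 0.001, 0.539]
ft_force: [-0.6, 0.4, 0.1]
opening: 1.002
grip_force: 0.0
5.825 [561.23703865  -2.62782594 453.63349901] [-3.14093982e+00  1.23637967e-03  5.39085394e-01] [-1.22252478e-01  2.52111175e-01  1.30981037e+00 -2.44165035e-04
  1.58104778e+00  9.09456523e-01]
[621.57296674  33.24770374 622.49150202] [ 2.88872592e+00  9.90882201e-04 -1.03040049e+00] 320.6398715663977
head 0.78 8297 [585.   9.  91.] [580.   5.] [164. 258.] 45.8 [ 66. 115.]
head 0.2 2888 [ 543. -304.   28.] [ 526. -219.] [189. 382.] 1.1 [ 2. 51.]
head [(0.83, array([583.,  12.,  99.]))]
spanner 0.68 1091 [540.  47. 117.] [522.  40.] [196.  39.] 28.6 [114. 123.]
spanner [(0.93, array([542.,  49., 119.]))]
gauge 0.94 927 [626. -38. 124.] [616. -49.] [152.  26.] 40.5 [120. 127.]
gauge 0.62 1035 [541.  47. 119.] [539.  46.] [158.  27.] 33.1 [117. 123.]
gauge [(0.85, array([626., -35., 126.]))]
socket 0.78 210 [576. -12. 129.] [575. -14.] [21. 21.] 77.1 [ 86. 138.]
socket 0.34 8356 [586.   7.  91.] [588.  -2.] [161. 282.] 43.5 [ 61. 115.]
socket [(0.62, array([576., -10., 136.]))]
```

View pics/w1.png

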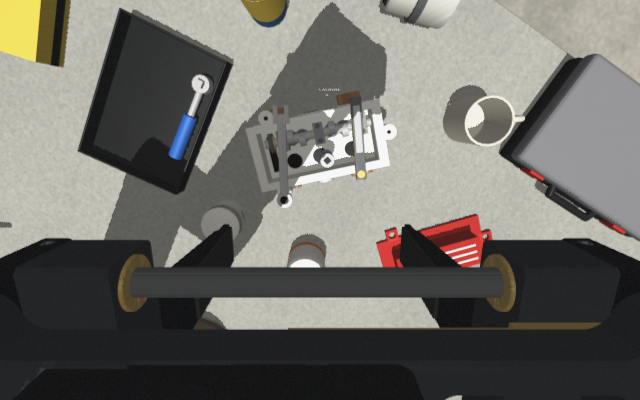

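The wrist view shows the head at about (320,145): sprocket end left with ears at (265,118) and (284,200), single ear at (388,130). The spanner lies across at x≈283, the gauge at x≈360, and the socket is at (327,158). Next I fit precise poses from the depth.

```bash
cat >> h.py <<'E'
from scipy.optimize import minimize
def tmpl(ear='round'):
    # 1 mm/px template of head face, origin at (150,100)
    t=np.zeros((200,300),np.uint8)
    def box(x0,x1,y0,y1,v): t[100+y0:100+y1,150+x0:150+x1]=v
    for x,y in ((70,60),(70,-60),(-112,0)): cv2.circle(t,(150+x,100+y),12,1,-1)
    box(-105,105,-52,52,1); box(-91,91,-40,40,0); return t
def fitpose(xy,t,x0):
    # one-sided: points must lie in template; plus template pixels must have points near is not used (occlusion)
    D=cv2.distanceTransform(1-t,cv2.DIST_L2,5)
    def cost(v):
        c,s=np.cos(v[2]),np.sin(v[2]); d=xy-v[:2]
        u=(d@[c,s]+150).astype(np.float32); k=(d@[-s,c]+100).astype(np.float32)
        e=cv2.remap(D,u.reshape(-1,1),k.reshape(-1,1),cv2.INTER_LINEAR,borderValue=40.)
        return np.minimum(e,8).mean()
    best=None
    for dx in (-8,0,8):
        for dy in (-8,0,8):
            for da in (-.12,0,.12):
                r=minimize(cost,np.array(x0)+[dx,dy,da],method='Nelder-Mead',options=dict(initial_simplex=np.array(x0)+[dx,dy,da]+np.array([[0,0,0],[5,0,0],[0,5,0],[0,0,.05]])))
                if best is None or r.fun<best.fun: best=r
    return best
def bar(q):
    r=cv2.minAreaRect(q.astype(np.float32)); a=r[2] if r[1][0]>r[1][1] else r[2]+90
    return np.round(r[0],1),np.round(sorted(r[1]),1),round(a,1)
def go(pos,yaw):
    "prints turn about tool z and then shift (cm) in new tool axes"
    s=env.state(); y=s["tcp_rot"][2]; turn=-((yaw-y+np.pi)%(2*np.pi)-np.pi)
    d=(np.array(pos)-s["eef_pos"])/10; c,n=np.cos(yaw),np.sin(yaw)
    c0,n0=np.cos(y),np.sin(y)
    print("t",round(s["t"],2),"turn %.3f | shift after turn: %.2f %.2f %.2f | before turn: %.2f %.2f"%(turn,d@[c,n,0],d@[n,-c,0],-d[2],d@[c0,n0,0],d@[n0,-c0,0]))
E
python3 - <<'E'
from h import *
p=dict(np.load("w1.npz")); P=cloud(p); ok=p["depth"]>0; z=P[...,2]
near=ok&(np.hypot(P[...,0]-580,P[...,1]-5)<170)&(np.arange(400)[:,None]<230)
f=near&(z>111)&(z<117.5); xy=P[f][:,:2]; print(f.sum(),np.median(z[f]))
r=fitpose(xy,tmpl(),(580,5,np.deg2rad(125))); print("head",np.round(r.x,2),np.rad2deg(r.x[2]),r.fun)
m=(near&(z>118.5)&(z<150)).astype(np.uint8)
n,l,st,c=cv2.connectedComponentsWithStats(m)
for i in range(1,n):
    if st[i,4]>40: q=P[l==i]; print(st[i,4],bar(q[:,:2]),np.round(np.median(q,0),1),np.round(c[i]))
h=r.x
# tray walls
g=ok&(z>32)&(z<42)&(np.hypot(P[...,0]-485,P[...,1]-300)<170); print("tray",g.sum(),bar(P[g][:,:2]))
# ray direction check: view overlay
im=cv2.cvtColor(p["img"],cv2.COLOR_RGB2BGR); M,t=T(p)
for x,y in ((70,60),(70,-60),(-112,0),(105,52),(105,-52),(-105,52),(-105,-52),(91,40),(91,-40),(-91,40),(-91,-40)):
    W=np.array([h[0]+x*np.cos(h[2])-y*np.sin(h[2]),h[1]+x*np.sin(h[2])+y*np.cos(h[2]),115]); C=M.T@(W-t)
    cv2.circle(im,(int(round(C[0]/C[2]*p["fx"]+p["cx"])),int(round(C[1]/C[2]*p["fy"]+p["cy"]))),1,(0,0,255),-1)
cv2.imwrite("pics/w1o.png",cv2.resize(im[80:220,230:410],None,fx=4,fy=4))
E
```

```text
3092 114.05722920653722
head [582.19   6.78   2.32] 133.1218189255234 0.06472641974687576
900 (array([625.3, -39.2]), array([ 16.5, 124.8]), 36.9) [627.6 -36.8 125.2] [358. 137.]
990 (array([539.4,  46. ]), array([ 24.6, 158.2]), 31.9) [544.  49. 121.] [283. 156.]
185 (array([574.5, -13.5]), array([21.1, 21.5]), 121.6) [575.2 -13.  136.8] [327. 160.]
tray 1624 (array([482.9, 293.3]), array([192.9, 260.4]), 5.3)
```

View pics/w1o.png

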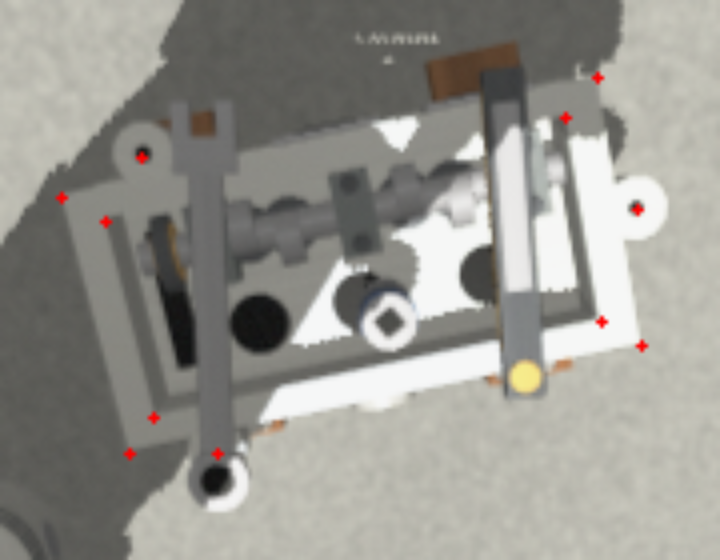

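```bash
python3 - <<'E'
from h import *
go((529.5,39.8,107),np.deg2rad(31.9))
E
```

```text
t 6.28 turn -0.013 | shift after turn: -0.53 -4.92 34.79 | before turn: -0.59 -4.91
```

```bash
python3 -m inch '[[0,0,-0.013,-0.2,-2.5,4,0.05],[0,0,0,-0.2,-2.4,4,0.05],[0,0,0,-0.15,0,5.5,0.05],[0,0,0,0,0,5.5,0.05],[0,0,0,0,0,5.5,0.05],[0,0,0,0,0,5,0.05],[0,0,0,0,0,2.8,0.05],[0,0,0,0,0,1.5,0.05],[0,0,0,0,0,1,0.05],[0,0,0,0,0,0,0.05]]'
python3 - <<'E'
from h import *
go((529.5,39.8,107),np.deg2rad(31.9)); print(env.state()["ft_force"])
E
```

```text
t: 7.52
eef_pos: [530.1, 39.1, 106.8]
tcp_rot: [3.142, -0.0, 0.556]
ft_force: [-0.1, -1.0, 0.8]
opening: 0.473
grip_force: 0.0
t 7.53 turn -0.001 | shift after turn: -0.02 -0.09 -0.02 | before turn: -0.02 -0.09
[-0.11771989 -1.0042734   0.80044368]
```

```bash
python3 -m inch '[[0,0,0,0,0,0,1],[0,0,0,0,0,0,1],[0,0,0,0,0,0,1],[0,0,0,0,0,-0.5,1],[0,0,0,0,0,-2,1],[0,0,0,0,0,-4,1],[0,0,0,0,0,-3,1]]'
python3 - <<'E'
from h import *
go((465.6,349.9,100),np.deg2rad(5.3))
E
```

```text
t: 8.4
eef_pos: [530.0, 39.1, 203.4]
tcp_rot: [3.141, -0.001, 0.556]
ft_force: [0.4, 0.6, -1.5]
opening: 0.134
grip_force: 30.0
t 8.4 turn 0.463 | shift after turn: -3.55 -31.54 10.34 | before turn: 10.92 -29.80
```

```bash
python3 -m inch '[[0,0,0.155,0,0,0,1],[0,0,0.154,0,0,0,1],[0,0,0.154,0,0,0,1],[0,0,0,-0.5,-4.5,0,1],[0,0,0,-0.5,-4.5,0,1],[0,0,0,-0.5,-4.5,0,1],[0,0,0,-0.5,-4.5,2,1],[0,0,0,-0.5,-4.5,2,1],[0,0,0,-0.5,-4.5,3,1],[0,0,0,-0.55,-4.54,3.34,1],[0,0,0,0,0,0,1],[0,0,0,0,0,0,1]]'
python3 - <<'E'
from h import *
go((465.6,349.9,7.5),np.deg2rad(5.3))
E
```

```text
t: 9.9
eef_pos: [465.5, 349.7, 98.6]
tcp_rot: [3.142, -0.0, 0.093]
ft_force: [-0.8, 0.4, -0.6]
opening: 0.135
grip_force: 30.0
t 9.9 turn 0.001 | shift after turn: 0.01 -0.02 9.11 | before turn: 0.01 -0.02
```

```bash
python3 -m inch '[[0,0,0,0,0,4,1],[0,0,0,0,0,3,1],[0,0,0,0,0,1.5,1],[0,0,0,0,0,0.6,1],[0,0,0,0,0,0,1],[0,0,0,0,0,0,0.45],[0,0,0,0,0,0,0.45],[0,0,0,0,0,0,0.45],[0,0,0,0,0,-3,0.45],[0,0,0,0,0,-5,0.4],[0,0,0,0,0,-5,0.3],[0,0,0,0,0,-5,0.2],[0,0,0,0,0,0,0.15]]'
python3 - <<'E'
from h import *
go((625.3,-39.2,107),np.deg2rad(36.9))
E
```

```text
t: 11.52
eef_pos: [466.6, 350.6, 191.1]
tcp_rot: [-3.139, -0.006, 0.093]
ft_force: [0.7, -0.2, -0.5]
opening: 0.418
grip_force: 0.0
t 11.53 turn -0.551 | shift after turn: -10.71 40.71 8.41 | before turn: 12.19 40.29
```

```bash
python3 -m inch '[[0,0,0,1.2,4.5,0,0.15],[0,0,0,1.2,4.5,0,0.15],[0,0,0,1.2,4.5,0,0.15],[0,0,0,1.2,4.5,0,0.15],[0,0,0,1.2,4.5,0,0.15],[0,0,0,1.2,4.5,0,0.15],[0,0,0,1.2,4.5,0,0.15],[0,0,0,1.2,4.5,0,0.15],[0,0,0,1.2,4.3,0,0.15],[0,0,0,1.4,0,0,0.15],[0,0,-0.184,0,0,0.5,0.15],[0,0,-0.184,0,0,1.2,0.15],[0,0,-0.183,0,0,2.2,0.15],[0,0,0,0,0,0,0.15]]'
python3 - <<'E'
from h import *
go((625.3,-39.2,107),np.deg2rad(36.9))
E
```

```text
t: 13.28
eef_pos: [623.3, -39.0, 146.2]
tcp_rot: [-3.139, 0.003, 0.643]
ft_force: [-0.6, 0.4, 0.1]
opening: 0.428
grip_force: 0.0
t 13.28 turn -0.001 | shift after turn: 0.15 0.14 3.92 | before turn: 0.15 0.14
```

```bash
python3 -m inch '[[0,0,0,0.15,0.14,2.4,0.15],[0,0,0,0,0,1.2,0.15],[0,0,0,0,0,0.3,0.15],[0,0,0,0,0,0,1],[0,0,0,0,0,0,1],[0,0,0,0,0,0,1],[0,0,0,0,0,-0.5,1],[0,0,0,0,0,-2,1],[0,0,0,0,0,-4,1],[0,0,0,0,0,-3,1],[0,0,0.184,0,0,0,1],[0,0,0.184,0,0,0,1],[0,0,0.184,0,0,0,1]]'
python3 - <<'E'
from h import *
go((480.9,315.2,8),np.deg2rad(5.3))
E
```

```text
t: 14.9
eef_pos: [626.2, -40.4, 204.7]
tcp_rot: [3.142, -0.0, 0.086]
ft_force: [0.5, 0.1, -0.9]
opening: 0.166
grip_force: 30.0
t 14.9 turn -0.007 | shift after turn: -11.18 -36.75 19.67 | before turn: -11.44 -36.67
```

```bash
python3 -m inch '[[0,0,0,-1.25,-4.1,0,1],[0,0,0,-1.25,-4.1,0,1],[0,0,0,-1.25,-4.1,0,1],[0,0,0,-1.25,-4.1,0,1],[0,0,0,-1.25,-4.1,0,1],[0,0,0,-1.25,-4.1,0,1],[0,0,0,-1.25,-4.1,2,1],[0,0,0,-1.25,-4.1,3,1],[0,0,0,-1.25,-3.9,4,1],[0,0,0,0,0,2,1],[0,0,0,0,0,0,1]]'
python3 - <<'E'
from h import *
go((480.9,315.2,8),np.deg2rad(5.3))
E
```

```text
t: 16.27
eef_pos: [479.9, 314.9, 93.4]
tcp_rot: [3.141, 0.002, 0.092]
ft_force: [-0.1, -0.3, -1.6]
opening: 0.164
grip_force: 30.0
t 16.27 turn -0.000 | shift after turn: 0.10 -0.02 8.54 | before turn: 0.10 -0.02
```

```bash
python3 -m inch '[[0,0,0,0.1,0,4,1],[0,0,0,0,0,2.8,1],[0,0,0,0,0,1.3,1],[0,0,0,0,0,0.4,1],[0,0,0,0,0,0,1],[0,0,0,0,0,0,0.5],[0,0,0,0,0,0,0.5],[0,0,0,0,0,0,0.5],[0,0,0,0,0,-3,0.5],[0,0,0,0,0,-5,0.4],[0,0,0,0,0,-5,0.2],[0,0,0,0,0,-4,0.1]]'
python3 - <<'E'
from h import *
p=env.read_camera("top"); P=cloud(p); z=P[...,2]
np.savez("t2.npz",img=p["img"],z=z)
for t in ("spanner","gauge","socket"):
    print(t,[(round(x["score"],2),np.round(w(p,x["centre"]))) for x in env.find_in(p,t)[:2]])
save(p,"pics/t2.png"); im=cv2.imread("pics/t2.png"); cv2.imwrite("pics/t2c.png",cv2.resize(im[160:280,190:370],None,fx=4,fy=4))
m=(z>131)&(z<145)&(np.hypot(P[...,0]-575,P[...,1]+13)<40); print(m.sum(),P[m].mean(0))
go((574.5,-13.5,116),np.deg2rad(5.3))
E
```

```text
t: 17.77
eef_pos: [481.6, 314.9, 181.5]
tcp_rot: [-3.141, -0.001, 0.092]
ft_force: [0.5, -0.0, -0.8]
opening: 0.431
grip_force: 0.0
spanner []
gauge [(0.65, array([ 506., -543.,   25.])), (0.39, array([505., 313.,  18.]))]
socket [(0.51, array([571., -18., 141.])), (0.26, array([578.,   6.,  97.]))]
32 [572.75503916 -14.3540394  137.76671236]
t 17.98 turn -0.001 | shift after turn: 6.23 33.56 6.36 | before turn: 6.25 33.56
```

View pics/t2c.png

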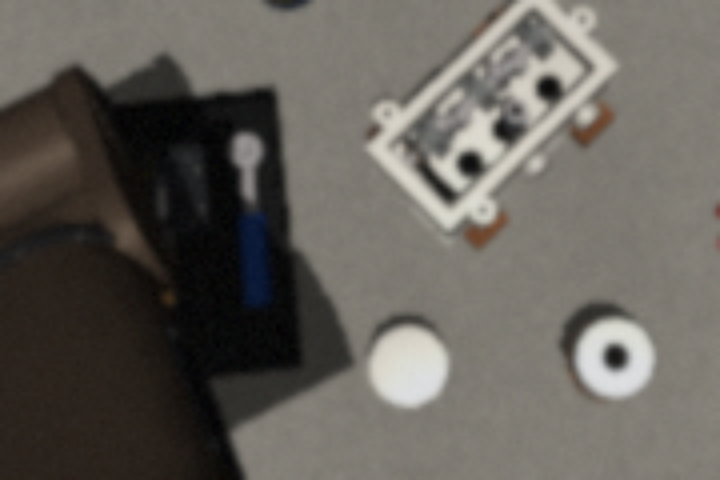

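The spanner and gauge are in the dark tray (one bar visible around (195,185)). The head is clear except for the socket at (512,112).

```bash
python3 -m inch '[[0,0,0,0.9,4.8,0,-0.2],[0,0,0,0.9,4.8,0,-0.2],[0,0,0,0.9,4.8,0,-0.2],[0,0,0,0.9,4.8,0,-0.2],[0,0,0,0.9,4.8,0,-0.2],[0,0,0,0.9,4.8,0,-0.2],[0,0,0,0.83,4.76,0,-0.2],[0,0,0,0,0,0,-0.2],[0,0,0,0,0,3.5,-0.2],[0,0,0,0,0,2.2,-0.2],[0,0,0,0,0,0.66,-0.2],[0,0,0,0,0,0,1],[0,0,0,0,0,0,1],[0,0,0,0,0,0,1],[0,0,0,0,0,-0.5,1],[0,0,0,0,0,-3,1],[0,0,0,0,0,-5,1]]'
python3 - <<'E'
from h import *
go((444,279.6,49),np.deg2rad(5.3))
E
```

```text
t: 20.1
eef_pos: [573.6, -13.5, 200.5]
tcp_rot: [-3.141, 0.003, 0.092]
ft_force: [0.6, -0.7, -0.4]
opening: 0.223
grip_force: 30.0
t 20.1 turn -0.001 | shift after turn: -10.20 -30.38 15.15 | before turn: -10.23 -30.37
```

```bash
python3 -m inch '[[0,0,0,-1.46,-4.34,0,1],[0,0,0,-1.46,-4.34,0,1],[0,0,0,-1.46,-4.34,0,1],[0,0,0,-1.46,-4.34,0,1],[0,0,0,-1.46,-4.34,2,1],[0,0,0,-1.46,-4.34,3,1],[0,0,0,-1.45,-4.34,4,1],[0,0,0,0,0,3,1],[0,0,0,0,0,2,1],[0,0,0,0,0,1,1],[0,0,0,0,0,0,1]]'
python3 - <<'E'
from h import *
go((444,279.6,49.5),np.deg2rad(5.3)); print(env.state()["ft_force"])
E
```

```text
t: 21.48
eef_pos: [445.2, 279.6, 50.8]
tcp_rot: [-3.141, -0.0, 0.092]
ft_force: [-0.7, -0.3, -1.0]
opening: 0.225
grip_force: 30.0
t 21.48 turn -0.001 | shift after turn: -0.12 -0.01 0.13 | before turn: -0.12 -0.01
[-0.67449539 -0.30173668 -0.98344872]
```

```bash
python3 -m inch '[[0,0,0,0,0,0.15,1],[0,0,0,0,0,0,0.3],[0,0,0,0,0,0,0],[0,0,0,0,0,0,0],[0,0,0,0,0,-2,0],[0,0,0,0,0,-5,0],[0,0,0.175,0,0,-4,0],[0,0,0.175,0,0,-4,-1],[0,0,0.175,0,0,-4,-1],[0,0,0.175,0,0,-3,-1],[0,0,0.175,0,0,-3,-1]]'
python3 - <<'E'
from h import *
go((564,25,300),np.deg2rad(-45))
E
```

```text
t: 22.85
eef_pos: [452.5, 259.0, 299.3]
tcp_rot: [-3.127, 0.027, -0.75]
ft_force: [-0.6, -0.4, -0.3]
opening: 0.863
grip_force: 0.0
t 22.85 turn 0.035 | shift after turn: 24.43 8.67 -0.07 | before turn: 24.11 9.52
```

```bash
python3 -m inch '[[0,0,0,4.8,1.9,0,-1],[0,0,0,4.8,1.9,0,-1],[0,0,0,4.8,1.9,0,-1],[0,0,0,4.8,1.9,0,-1],[0,0,0,4.8,1.9,0,-1],[0,0,0,0,0,0,-1],[0,0,0,0,0,0,-1]]'
cat > m.py <<'E'
from h import *
def look(tag):
    s=env.state(); p=env.read_camera("wrist"); save(p,f"pics/{tag}.png")
    np.savez(tag+".npz",eef=s["eef_pos"],rot=s["tcp_rot"],**{k:p[k] for k in ["img","depth","fx","fy","cx","cy","position","orientation"]})
    print(s["t"],s["eef_pos"],s["tcp_rot"],s["joints"]); return p
def dots(p,h,pts,z):
    im=cv2.cvtColor(p["img"],cv2.COLOR_RGB2BGR); M,t=T(p)
    for x,y in pts:
        W=np.array([h[0]+x*np.cos(h[2])-y*np.sin(h[2]),h[1]+x*np.sin(h[2])+y*np.cos(h[2]),z]); C=M.T@(W-t)
        cv2.circle(im,(int(round(C[0]/C[2]*p["fx"]+p["cx"])),int(round(C[1]/C[2]*p["fy"]+p["cy"]))),0,(0,255,0),-1)
    return im
PTS=((70,60),(70,-60),(-112,0),(105,52),(105,-52),(-105,52),(-105,-52))
E
python3 - <<'E'
from m import *
p=look("w3"); P=cloud(p); z=P[...,2]; ok=p["depth"]>0
near=ok&(np.hypot(P[...,0]-582,P[...,1]-7)<150)
f=near&(z>111)&(z<118); xy=P[f][:,:2]; print(f.sum(),np.median(z[f]))
r=fitpose(xy,tmpl(),(582,7,np.deg2rad(133))); print("head",np.round(r.x,3),np.rad2deg(r.x[2]),r.fun)
im=dots(p,r.x,PTS,115); v,u=np.where(f); a,b,c,d=v.min(),v.max(),u.min(),u.max(); print(a,b,c,d)
im=im[max(a-15,0):b+15,max(c-15,0):d+15]; k=min(780/im.shape[1],580/im.shape[0]); cv2.imwrite("pics/w3o.png",cv2.resize(im,None,fx=k,fy=k,interpolation=cv2.INTER_NEAREST))
E
```

```text
t: 23.72
eef_pos: [563.5, 25.6, 290.3]
tcp_rot: [-3.128, 0.027, -0.75]
ft_force: [-1.0, -0.1, 0.1]
opening: 1.004
grip_force: 0.0
23.725 [563.50024206  25.5588045  290.29445768] [-3.12810787  0.02719043 -0.75022561] [-0.08507039  0.33858202  1.60042748  0.02921307  1.21579466  2.22579907]
7712 113.99716389189024
head [582.193   7.243   2.323] 133.10309860681875 0.03867010027170181
26 247 251 379
```

View pics/w3o.png

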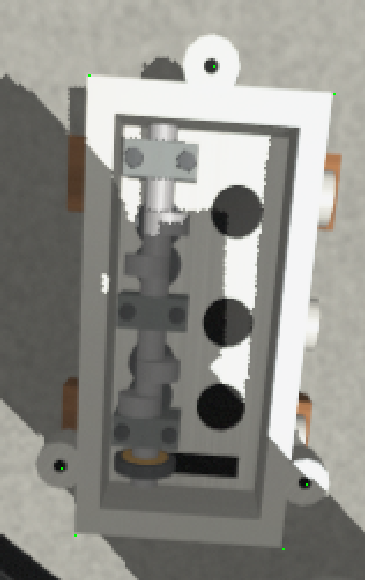

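The overlay matches: the predicted hole dots at (213,66), (60,466) and (305,484) sit in the threaded holes. The well is empty. The head is at (582.2, 7.2), yaw 133.1°. The tool has picked up a small tilt, which I'll correct.

```bash
cat >> h.py <<'E'
def go(pos,yaw):
    "turn (rotvec in tool axes) and then shift (cm) in target tool axes"
    s=env.state(); A=R.from_euler('xyz',s["tcp_rot"]); B=R.from_euler('xyz',[np.pi,0,yaw]); d=(np.array(pos)-s["eef_pos"])/10
    print("t",round(s["t"],2),"turn",np.round((A.inv()*B).as_rotvec(),3),"then shift",np.round(B.inv().apply(d),2),"| before turn",np.round(A.inv().apply(d),2))
E
python3 - <<'E'
from h import *
go((490,-290,290),np.deg2rad(-42))
E
```

```text
t 23.77 turn [-0.014  0.027 -0.016] then shift [15.69 28.4   0.05] | before turn [16.15 28.13 -0.77]
```

```bash
python3 -m inch '[[-0.014,0.027,-0.016,0,0,0,-1],[0,0,0,2.24,4.06,0,-1],[0,0,0,2.24,4.06,0,-1],[0,0,0,2.24,4.06,0,-1],[0,0,0,2.24,4.06,0,-1],[0,0,0,2.24,4.06,0,-1],[0,0,0,2.24,4.06,0,-1],[0,0,0,2.24,4.06,0,-1],[0,0,0,0,0,0,-1],[0,0,0,0,0,0,-1]]'
cat > cov.py <<'E'
from m import *
def fitcover(p,x0,zb=0):
    P=cloud(p); z=P[...,2]-zb; hsv=cv2.cvtColor(p["img"],cv2.COLOR_RGB2HSV)
    red=(hsv[...,1]>110)&((hsv[...,0]<10)|(hsv[...,0]>170))&(hsv[...,2]>40)&(p["depth"]>0)&(np.hypot(P[...,0]-x0[0],P[...,1]-x0[1])<150)
    fl=red&(z>4)&(z<12); dm=red&(z>46)&(z<54)
    t=np.zeros((200,300),np.uint8)
    for x,y in ((70,60),(70,-60),(-112,0)): t[100+y-12:100+y+12,150+x-12:150+x+12]=1
    t[48:152,45:255]=1; t[72:128,70:230]=0
    d=np.zeros_like(t); d[72:128,70:230]=1
    Df=cv2.distanceTransform(1-t,cv2.DIST_L2,5); Dd=cv2.distanceTransform(1-d,cv2.DIST_L2,5)
    def ev(D,xy,v):
        c,s=np.cos(v[2]),np.sin(v[2]); e=xy-v[:2]
        u=(e@[c,s]+150).astype(np.float32).reshape(-1,1); k=(e@[-s,c]+100).astype(np.float32).reshape(-1,1)
        return np.minimum(cv2.remap(D,u,k,cv2.INTER_LINEAR,borderValue=40.),8).mean()
    a,b=P[fl][:,:2],P[dm][:,:2]
    best=None
    for da in (-.15,0,.15):
        for dx in (-8,8):
            for dy in (-8,8):
                q=np.array(x0)+[dx,dy,da]
                r=minimize(lambda v:ev(Df,a,v)+ev(Dd,b,v),q,method='Nelder-Mead',options=dict(initial_simplex=q+np.array([[0,0,0],[5,0,0],[0,5,0],[0,0,.05]])))
                if best is None or r.fun<best.fun: best=r
    print("cover",np.round(best.x,2),"deg",np.round(np.rad2deg(best.x[2]),2),"cost",round(best.fun,3),"n",len(a),len(b),"z flange/dome",np.median(P[fl][:,2]),np.median(P[dm][:,2]) if dm.any() else None)
    print("dome rect",bar(b))
    v,u=np.where(red); im=dots(p,best.x,PTS,8+zb); im=im[max(v.min()-10,0):v.max()+10,max(u.min()-10,0):u.max()+10]
    return best.x,im
E
python3 - <<'E'
from cov import *
p=look("w4"); x,im=fitcover(p,(507,-305,np.deg2rad(137)))
k=min(780/im.shape[1],580/im.shape[0]); cv2.imwrite("pics/w4o.png",cv2.resize(im,None,fx=k,fy=k,interpolation=cv2.INTER_NEAREST))
E
```

```text
t: 25.02
eef_pos: [490.1, -289.6, 290.7]
tcp_rot: [3.141, -0.001, -0.733]
ft_force: [0.4, -1.0, -0.5]
opening: 0.998
grip_force: 0.0
25.025 [ 490.05390873 -289.63647212  290.7017946 ] [ 3.14115795e+00 -7.47325892e-04 -7.32898143e-01] [-6.49586613e-01  3.41841535e-01  1.59398882e+00 -5.30466097e-04
  1.20505378e+00  1.65429756e+00]
cover [ 509.69 -310.73    2.41] deg 138.16 cost 0.013 n 6159 4189 z flange/dome 7.0188842340512 48.99870408342338
dome rect (array([ 510.2, -310.5]), array([ 56. , 159.6]), 138.1)
```

View pics/w4o.png

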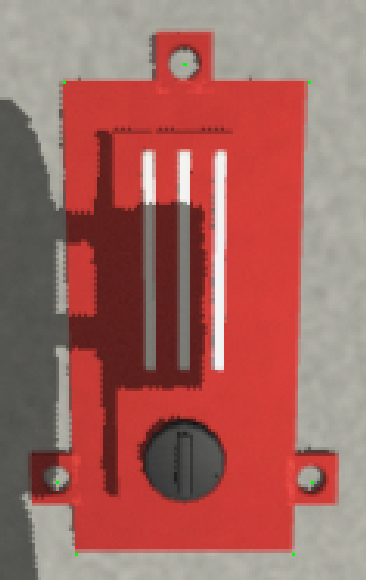

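The cover fit is tight: the dots at (184,64), (57,481) and (312,482) sit in the bolt holes, and the cap at (184,461) is at the two-ear end. The cover is at (510, -310.7), yaw 138.15°. Next I descend and grasp across the dome.

```bash
python3 - <<'E'
from h import *
go((509.9,-310.6,15),np.deg2rad(-41.86))
E
```

```text
t 25.07 turn [ 0.    -0.001 -0.002] then shift [ 2.88  0.26 27.58] | before turn [ 2.86  0.25 27.58]
```

```bash
python3 -m inch '[[0,0,-0.002,1.44,0.13,5,-1],[0,0,0,1.44,0.13,5,-1],[0,0,0,0,0,5,-1],[0,0,0,0,0,4.5,-1],[0,0,0,0,0,4,-1],[0,0,0,0,0,2.5,-1],[0,0,0,0,0,1.2,-1],[0,0,0,0,0,0.35,-1],[0,0,0,0,0,0,-1]]'
python3 - <<'E'
from h import *
go((509.9,-310.6,15),np.deg2rad(-41.86)); print(env.state()["ft_force"])
E
```

```text
t: 26.2
eef_pos: [510.1, -311.9, 15.9]
tcp_rot: [3.142, -0.002, -0.731]
ft_force: [-0.2, 0.3, -0.2]
opening: 1.0
grip_force: 0.0
t 26.2 turn [ 0.    -0.002 -0.001] then shift [-0.11 -0.08  0.09] | before turn [-0.11 -0.08  0.09]
[-0.23016573  0.34808006 -0.16521698]
```

```bash
python3 -m inch '[[0,0,0,-0.1,-0.08,0.05,-1],[0,0,0,0,0,0,1],[0,0,0,0,0,0,1],[0,0,0,0,0,0,1],[0,0,0,0,0,0,1]]'; python3 -c "
from h import *
s=env.state();print(s['eef_pos'],s['tcp_rot'],s['opening'],s['grip_force'])"; python3 -m inch '[[0,0,0,0,0,-0.3,1],[0,0,0,0,0,-1,1],[0,0,0,0,0,-2.5,1],[0,0,0,0,0,-4,1],[0,0,0,0,0,-5,1],[0,0,0,0,0,-4,1],[0,0,0,0,0,-3,1],[0,0,0,0,0,0,1],[0,0,0,0,0,0,1]]'
python3 - <<'E'
from cov import *
p=look("w5"); P=cloud(p); zz=P[...,2]
import numpy as np
hsv=cv2.cvtColor(p["img"],cv2.COLOR_RGB2HSV); red=(hsv[...,1]>110)&((hsv[...,0]<10)|(hsv[...,0]>170))&(p["depth"]>0)
print(red.sum(),np.percentile(zz[red],[5,25,50,75,95]))
s=env.state(); print(s["ft_force"],s["moment"],s["opening"])
# plane tilt of flange (lower cluster) 
q=P[red&(zz<np.percentile(zz[red],95)-30)]; print(len(q), q[:,2].min(),q[:,2].max())
A=np.c_[q[:,:2]-q[:,:2].mean(0),np.ones(len(q))]; print(np.linalg.lstsq(A,q[:,2],rcond=None)[0])
E
```

```text
t: 26.82
eef_pos: [509.4, -310.8, 14.6]
tcp_rot: [3.141, -0.001, -0.732]
ft_force: [0.5, -0.2, 0.2]
opening: 0.635
grip_force: 0.0
[ 509.40613893 -310.76206161   14.63361416] [ 3.14147254e+00 -5.52378736e-04 -7.31982286e-01] 0.6354000173601553 0.0
t: 27.95
eef_pos: [508.7, -310.2, 211.3]
tcp_rot: [3.141, 0.002, -0.732]
ft_force: [0.7, -0.2, -6.9]
opening: 0.591
grip_force: 30.0
27.95 [ 508.7113298  -310.17544241  211.26889406] [ 3.14134221e+00  1.57984222e-03 -7.31984054e-01] [-6.58311814e-01  4.53280624e-01  1.63598605e+00 -1.53539871e-04
  1.05391998e+00  1.64454435e+00]
47140 [ 31.13153403 202.22437314 203.48672014 244.5850783  245.38923425]
[-0.34751348 -0.48268478 -7.02185952] [ 0.03125866  0.22510207 -0.03011096] 0.5871934989407265
25101 -2.4431814655117137 205.47532192359307
[  0.26283041   0.43614537 164.3098476 ]
```

View pics/w5.png

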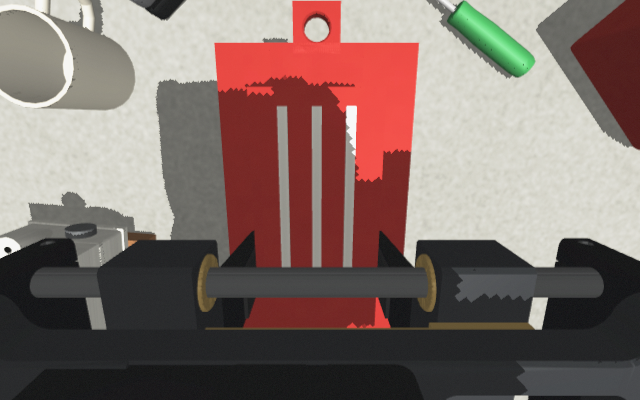

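The cover is held and raised. Its single ear is at (317,28), the dome stripes are at rows 105–265, and it looks square to the gripper. I check its in-hand pose and tilt from the saved picture.

```bash
python3 - <<'E'
from cov import *
p=dict(np.load("w5.npz")); 
x,im=fitcover(p,(509.0,-310.4,np.deg2rad(138.06)),196.5)
P=cloud(p); e=p["eef"]; yaw=p["rot"][2]
# flange and dome tilt
hsv=cv2.cvtColor(p["img"],cv2.COLOR_RGB2HSV); red=(hsv[...,1]>110)&((hsv[...,0]<10)|(hsv[...,0]>170))&(p["depth"]>0)
for lo,hi in ((199,209),(240,250)):
    q=P[red&(P[...,2]>lo)&(P[...,2]<hi)]; d=q[:,:2]-e[:2]; c,s=np.cos(yaw),np.sin(yaw)
    A=np.c_[d@[c,s],d@[s,-c],np.ones(len(q))]; print("slope along tool x,y, z0",np.linalg.lstsq(A,q[:,2],rcond=None)[0],A[:,0].min(),A[:,0].max())
# same for w4 (on bench) as reference
p4=dict(np.load("w4.npz")); P4=cloud(p4); e4=p4["eef"]; y4=p4["rot"][2]
hsv=cv2.cvtColor(p4["img"],cv2.COLOR_RGB2HSV); red=(hsv[...,1]>110)&((hsv[...,0]<10)|(hsv[...,0]>170))&(p4["depth"]>0)
for lo,hi in ((3,12),(44,54)):
    q=P4[red&(P4[...,2]>lo)&(P4[...,2]<hi)]; d=q[:,:2]-e4[:2]; c,s=np.cos(y4),np.sin(y4)
    A=np.c_[d@[c,s],d@[s,-c],np.ones(len(q))]; print("ref",np.linalg.lstsq(A,q[:,2],rcond=None)[0])
c,s=np.cos(yaw),np.sin(yaw); d=x[:2]-e[:2]; print("offset cover origin - TCP in tool x,y:",d@[c,s],d@[s,-c],"yaw diff deg",np.rad2deg(x[2]-np.pi-yaw))
E
```

```text
cover [ 511.77 -313.08    2.41] deg 138.07 cost 0.013 n 19163 21959 z flange/dome 202.56065231296483 244.63742166399388
dome rect (array([ 528.1, -327.2]), array([ 74.8, 111.4]), 138.3)
slope along tool x,y, z0 [-2.73215666e-03  2.74206336e-04  2.02747293e+02] -60.73814655950465 125.59493612437139
slope along tool x,y, z0 [-2.48113173e-03  2.07904985e-04  2.44723945e+02] -30.027944945067617 81.4752105044513
ref [-4.67299797e-05  7.00538971e-03  7.02643377e+00]
ref [-1.12004263e-03  7.58045710e-05  4.90408638e+01]
offset cover origin - TCP in tool x,y: 4.217672131201802 0.1192087031904916 yaw diff deg 0.00820495658595115
```

```bash
python3 - <<'E'
from cov import *
for tag,zb,o in (("w5",196.3,None),("w4",0,(509.9,-310.65,np.deg2rad(138.15)))):
    p=dict(np.load(tag+".npz")); P=cloud(p); 
    if o is None: o=(p["eef"][0],p["eef"][1],p["rot"][2]+np.pi)
    hsv=cv2.cvtColor(p["img"],cv2.COLOR_RGB2HSV); red=(hsv[...,1]>110)&((hsv[...,0]<10)|(hsv[...,0]>170))&(p["depth"]>0)
    c,s=np.cos(o[2]),np.sin(o[2]); d=P[...,:2]-np.array(o[:2]); X=d@[c,s]; Y=d@[-s,c]; Z=P[...,2]-zb
    fl=red&(Z>3)&(Z<12); dm=red&(Z>45)&(Z<54)
    a=fl&(abs(Y)>20)&(abs(Y)<48)&(X<-60); e=[X[a&(abs(Y-y)<2)].min() for y in (-44,-36,-28,28,36,44)]; print(tag,"end edge (-105)",np.round(e,1))
    g=[X[dm&(abs(Y-y)<2)].min() for y in (-22,-10,10,22)]; print("dome end (-80)",np.round(g,1))
    k=fl&(abs(Y)<14)&(X<-106); print("ear end(-124)",X[k].min(),"ear y",Y[k].min(),Y[k].max(),"rows",np.where(k)[0].min())
    # hole in ear: enclosed nonred
    v,u=np.where(k); m=np.zeros(red.shape,np.uint8); m[v,u]=1; cc,_=cv2.findContours(m,cv2.RETR_CCOMP,cv2.CHAIN_APPROX_NONE)
    for q in cc:
        A=cv2.contourArea(q)
        if A>5: (cx,cy),r=cv2.minEnclosingCircle(q); dz=zb+8-0.9; M,t=T(p); ray=M@np.array([(cx-p["cx"])/p["fx"],(cy-p["cy"])/p["fy"],1]); W=t+ray*(dz-t[2])/ray[2]; f=W[:2]-np.array(o[:2]); print("contour",A,r,(cx,cy),"X,Y",f@[c,s],f@[-s,c])
E
```

```text
w5 end edge (-105) [-106.2 -106.1 -106.1 -106.1 -106.4 -106.2]
dome end (-80) [-81.4 -81.4 -81.4 -81.5]
ear end(-124) -125.59493612437137 ear y -13.352717974089543 13.681867922061318 rows 1
contour 1940.5 33.07160568237305 (317.5, 23.214284896850586) X,Y -114.8830173677074 0.1373310514992241
contour 565.0 14.327049255371094 (316.5, 28.10714340209961) X,Y -112.66794808732598 -0.3579920588200949
w4 end edge (-105) [-104.9 -105.1 -104.9 -104.9 -104.8 -104.7]
dome end (-80) [-79.8 -79.8 -79.8 -79.7]
ear end(-124) -124.55183700281574 ear y -11.85393205655766 10.617742076016787 rows 51
contour 156.0 11.011457443237305 (317.5, 58.0) X,Y -115.7880983898627 -0.6298613478362327
```

```bash
python3 - <<'E'
from h import *
go((581.8,7.5,150),np.deg2rad(-46.9))
E
```

```text
t 28.0 turn [0.    0.002 0.087] then shift [-18.2  -27.04   6.09] | before turn [-15.78 -28.52   6.12]
```

```bash
python3 -m inch '[[0,0.001,0.043,0,0,0,1],[0,0.001,0.044,0,0,0,1],[0,0,0,-1,-1.5,0,1],[0,0,0,-2,-3,0,1],[0,0,0,-2.5,-3.7,0,1],[0,0,0,-2.5,-3.7,0,1],[0,0,0,-2.5,-3.7,0,1],[0,0,0,-2.5,-3.7,0,1],[0,0,0,-2.5,-3.7,0,1],[0,0,0,-1.7,-2.54,0,1],[0,0,0,-1,-1.5,0,1],[0,0,0,0,0,0,1],[0,0,0,0,0,2.5,1],[0,0,0,0,0,2.5,1],[0,0,0,0,0,1,1],[0,0,0,0,0,0,1],[0,0,0,0,0,0,1]]'
python3 - <<'E'
from h import *
go((581.8,7.5,131.5),np.deg2rad(-46.9)); s=env.state(); print(s["ft_force"],s["moment"],s["joints"])
E
```

```text
t: 30.12
eef_pos: [583.1, 6.6, 153.0]
tcp_rot: [-3.141, -0.004, -0.819]
ft_force: [0.6, -0.3, -5.9]
opening: 0.587
grip_force: 30.0
t 30.12 turn [-0.001 -0.004 -0.001] then shift [-0.16  0.03  2.15] | before turn [-0.16  0.03  2.15]
[ 0.61622398 -0.29216958 -5.88177497] [0.03356355 0.21112102 0.02096664] [-1.01215790e-01  4.99552725e-01  1.73407806e+00 -2.12352268e-03
  9.04680871e-01  2.29011419e+00]
```

```bash
python3 -m inch '[[0,-0.003,0,-0.08,0.02,0.4,1],[0,0,0,-0.08,0.01,0.8,1],[0,0,0,0,0,0.5,1],[0,0,0,0,0,0.1,1],[0,0,0,0,0,0,1],[0,0,0,0,0,0,1]]'
python3 - <<'E'
from h import *
go((581.8,7.5,131.5),np.deg2rad(-46.9)); s=env.state(); print(s["ft_force"],s["eef_pos"],s["tcp_rot"])
p=env.read_camera("wrist"); save(p,"pics/w6.png")
E
```

```text
t: 30.88
eef_pos: [581.5, 7.8, 134.3]
tcp_rot: [-3.141, 0.0, -0.819]
ft_force: [-0.3, 0.3, -6.3]
opening: 0.586
grip_force: 30.0
t 30.88 turn [-0.  0. -0.] then shift [ 0.05 -0.    0.28] | before turn [ 0.05 -0.    0.28]
[-0.27139597  0.33633711 -6.29473364] [581.46728851   7.8367745  134.32827049] [-3.14134166e+00  2.15228173e-04 -8.18900686e-01]
```

View pics/w6.png

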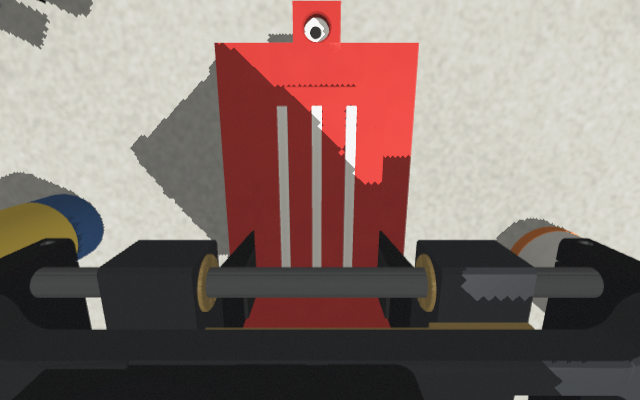

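Through the single ear's bolt hole at (316,28) the dark threaded hole shows at (316,31), which fits alignment allowing for parallax. Now I lower gently.

```bash
python3 -m inch '[[0,0,0,0.05,0,0.1,1],[0,0,0,0,0,0.1,1],[0,0,0,0,0,0.1,1],[0,0,0,0,0,0.05,1],[0,0,0,0,0,0,1],[0,0,0,0,0,0,1]]'; python3 -m inch '[[0,0,0,0,0,0.05,1],[0,0,0,0,0,0,1]]'
```

```text
t: 31.68
eef_pos: [581.7, 7.5, 130.7]
tcp_rot: [-3.142, 0.0, -0.819]
ft_force: [-0.4, 0.5, -6.4]
opening: 0.586
grip_force: 30.0
t: 31.92
eef_pos: [581.8, 7.5, 130.5]
tcp_rot: [-3.141, 0.0, -0.819]
ft_force: [-1.7, 0.3, 0.9]
opening: 0.586
grip_force: 30.0
```

```bash
python3 -m inch '[[0,0,0,0,0,0,0],[0,0,0,0,0,0,-0.5],[0,0,0,0,0,0,-1],[0,0,0,0,0,0,-1],[0,0,0,0,0,0,-1],[0,0,0,0,0,-1,-1],[0,0,0,0,0,-3,-1],[0,0,0,0,0,-4,-1],[0,0,0,-2,0,-5,-1],[0,0,0,-2,0,-4,-1],[0,0,0,0,0,0,-1],[0,0,0,0,0,0,-1]]'
python3 - <<'E'
from cov import *
p=look("w7"); x,im=fitcover(p,(582.2,7.1,np.deg2rad(133.1)),115)
h=np.array([582.2,7.1,np.deg2rad(133.1)])
for a,b in PTS[:3]:
    g=lambda v:np.array([v[0]+a*np.cos(v[2])-b*np.sin(v[2]),v[1]+a*np.sin(v[2])+b*np.cos(v[2])])
    print("hole err",np.round(g(x)-g(h),2))
k=min(780/im.shape[1],580/im.shape[0]); cv2.imwrite("pics/w7o.png",cv2.resize(im,None,fx=k,fy=k,interpolation=cv2.INTER_NEAREST))
E
```

```text
t: 33.42
eef_pos: [554.2, 36.5, 300.0]
tcp_rot: [3.141, 0.001, -0.819]
ft_force: [0.0, -0.4, -0.1]
opening: 1.006
grip_force: 0.0
33.425 [554.21109327  36.54095083 299.95276075] [ 3.14142524e+00  5.40657541e-04 -8.18784831e-01] [-5.32175166e-02  3.13763762e-01  1.61138664e+00  2.70711595e-04
  1.21694808e+00  2.33626973e+00]
cover [582.04   6.53   2.32] deg 133.17 cost 0.016 n 10015 7723 z flange/dome 121.98183329920607 163.9834225776928
dome rect (array([582.3,   6.9]), array([ 56.1, 160.3]), 133.2)
hole err [-0.18 -0.69]
hole err [-0.28 -0.58]
hole err [-0.06 -0.47]
```

View pics/w7o.png

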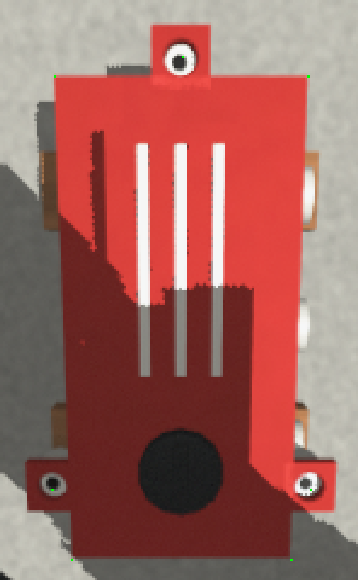

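The cover is seated, with a threaded hole visible centred in each bolt hole at (179,60), (53,484) and (307,484). The flange height matches and the hole errors are under 1 mm. Last check is the tray.

```bash
python3 - <<'E'
from h import *
for n in ("scene","top"):
    p=env.read_camera(n); P=cloud(p); c,s=np.cos(np.deg2rad(5.3)),np.sin(np.deg2rad(5.3)); d=P[...,:2]-np.array([482.9,293.3]); X=d@[c,s]; Y=d@[-s,c]; Z=P[...,2]
    m=((abs(X)<120)&(abs(Y)<85)&(Z>8)&(Z<120)).astype(np.uint8); k,l,st,_=cv2.connectedComponentsWithStats(m)
    for i in range(1,k):
        if st[i,4]>15: g=l==i; print(n,st[i,4],"X",X[g].min().round(),X[g].max().round(),"Y",Y[g].min().round(),Y[g].max().round(),"Z",np.percentile(Z[g],[10,95]).round())
    if n=="scene": save(p,"pics/s8.png"); im=cv2.imread("pics/s8.png"); v,u=np.where((abs(X)<130)&(abs(Y)<95)); im=im[v.min()-10:v.max()+10,u.min()-10:u.max()+10]; cv2.imwrite("pics/s8c.png",cv2.resize(im,None,fx=3,fy=3))
E
```

```text
scene 22 X -56.0 -28.0 Y -21.0 46.0 Z [63. 72.]
scene 51 X 32.0 81.0 Y 38.0 72.0 Z [ 8. 14.]
scene 54 X -48.0 -25.0 Y -24.0 20.0 Z [11. 49.]
scene 78 X 3.0 67.0 Y 8.0 34.0 Z [ 9. 18.]
scene 280 X -67.0 93.0 Y -81.0 -36.0 Z [15. 32.]
top 259 X -70.0 94.0 Y -79.0 -46.0 Z [19. 33.]
top 140 X -81.0 78.0 Y 43.0 72.0 Z [ 9. 15.]
top 209 X -70.0 61.0 Y -23.0 33.0 Z [10. 69.]
```

View pics/s8c.png

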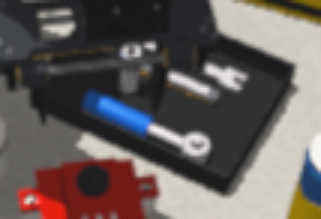

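The tray holds the ratchet at (150,125), the standing socket at (130,65), the gauge at (190,85) and the spanner at (225,75). All are inside the walls.

```bash
python3 -c "
from cell import env
print(env.job_done())"
```

```text
the job is handed in; nothing more can be done
None
```

The job is handed in: all three tools are in the tray and the cover is seated flat on the head, cap at the sprocket end, bolt holes within about 1 mm by camera measurement; the verdict was not shown.

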